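# Refit and lock the deck in a drained water bath

## Robot

A 6-joint arm with a two-finger parallel gripper is mounted at the origin on the work surface. World frame = base frame: x ahead of the robot, y to its left, z up, the work surface at z = 0. Lengths are in m, angles in rad, forces in N, time in s.
With the tool pointing down it reaches from about 0.375 to 0.9 m from the base axis. Payload 3.1 kg.
Tool frame: the origin (TCP) lies on the centre line of the jaws, within the pads' length; the fingertips stand 14 mm ahead of it and the grasp point (between the pads) lies 5 mm behind it; z points along the fingers, y is the line along which they close (so a half turn about z gives the same grasp; the last joint's range is limited). The gripper opens to 87 mm and grips with 3 to 60 N. Pads are 19 mm wide; open, the fingers measure 117 mm over their backs; the gripper's body (75 mm by 190 mm) begins 51 mm behind the grasp point.
Start: joints at [-0.178, 0.527, 1.433, -0, 1.181, -0.178], TCP at [0.625, 0, 0.237] pointing down, gripper open.
Joint ranges: [-3.08, 3.08], [-0.75, 2.2], [0.22, 2.44], [-1.43, 4.57], [0, 2.65], [-2.85, 2.85]. Speed limits (rad/s): [2.79, 2.79, 3.14, 3.14, 3.14, 3.14].

## Interface

Orientations are given as a unit quaternion [w, x, y, z].
In Python, from station import env gives the robot as it stands.
- The arm moves only by the shell command python3 -m creep 'ROWS' [FORCE]. ROWS is JSON, a list of rows, each a list of 3 entries, a list of its own where there are three numbers: the shift along the tool's x, y, z scaled (see below), then the turn about the tool's z scaled (see below), then the opening, from 0 (shut) to 1 (fully open). A call has 1 to 12 rows; each row is the pose to reach, as a shift and turn from the pose commanded when the call began, along the tool's axes at that moment; what a row does not reach only later rows make up. The controller multiplies each number of a shift by 0.25 m and each number of a turn by 60 degrees. A row lasts 1/10 s, in which the tool goes at most 50 mm and 8.59 degrees, less where a joint would pass 70% of its speed; a pose out of reach is approached as far as the arm can. A call with a number of a shift or a turn outside -1 to 1 is refused whole. A call with a gripper value outside its range is refused whole. The fingers move at their own pace and stop on an object; FORCE is the grip in N (left out, the last holds). Time passes only in rows, so rows that repeat a pose let the fingers close. It gives the time, the measured TCP pose, the force, the opening and the grip force at its end, in the units of the state.
- env.get_obs(): the state, without advancing time (a new reading comes with each control period).
- env.get_image(name): name is "scene" or "side" or "wrist"; returns a dict with "frame" (480x640x3 uint8, red, green, blue), "z_map" (480x640 float32, m along the optical axis (not along the pixel's ray), 0 where there is no reading), "intrinsics" (3x3 intrinsics, pixels), "distortion" ([k1, k2, p1, p2, k3] as OpenCV has them; the pictures are not rectified), "rvec" (rotation vector, rad) and "tvec" (3), from world to camera coordinates, as OpenCV has them; the wrist camera has in their place "hand_eye" (4x4, takes a point from camera to tool coordinates, whose origin is the TCP and whose axes are the flange's). Camera axes: x right, y down, z forward; pixel columns grow to the right and rows downward; lengths in m; the calibration is good to about 2 mm. A picture is of the moment at which its call begins: read the wrist's pose just before it.
- env.finish_job(): hands the job in; it is judged then, once.
Trained networks look in a picture, given as the dict that the camera call returned (one of the last four; its "shot" number tells which), for a name from the list of things; names that differ only in an ending like _2 or _b are one class to them, and where a whole thing is asked for, a point or a joint stands for the part that bears it (a point fixed in the world has none). Each returns a list of dicts, best first, with "conf" (0 to 1); they miss things now and then, are a little off and sometimes report something else, mostly with a low value. They report only what shows in the picture. A call takes as long as a camera call. They do not tell look-alikes from the thing itself.
- env.look_for(query, picture): "centre" ([column, row] in pixels, amid what is visible of it).
The state is a dict: "time": time; "q": joint angles; "joint_vel": joint speeds; "effort": joint torques, N m; "tool_pos": TCP position; "orientation": TCP orientation; "wrist_force": force on the tool from outside, world axes, zero at the start; "wrist_torque": the same for the moment, N m; "gripper_width": opening from 0.0 (shut) to 1.0 (fully open); "grasp_force": force on a finger pad.
Only numpy, scipy, OpenCV 4.12 (cv2) and the standard library are available. Lean on these libraries where they do the work, as an engineer would, in place of code of your own. Each camera call takes 0.05 s, during which the arm holds its last target. There are 200 camera calls.

## Task

Take the green perforated deck off its sloping stand by its T-handle, tilt it in under the water bath's in-turned end rims and lower it, without letting it fall, until it lies flat on the yellow ledges inside. Then snap the metal locking rod forward out of its two red spring clips and lay it evenly across the bath, over the handle, with both ends down in the orange saddles. Leave the bottle, the blue box and the jar where they are.

Things in the scene. Friction and masses are not known exactly. Their poses are not given: they have to be found in the camera images.
- bath: Fixed open-topped drained water bath, white with steel end rims, outside 216 (x) x 142 (y) x 120 mm high. Origin: centre of its underside, on the bench; z up, x along its length. Inside, it is 200 mm long (x = -100 to 100) and 126 mm wide, floor at z = 12. The blue control face is at -x.
- bath_rim (a point): Centre of the bath's top opening, 120 mm above the bench, axes as the bath's. At both ends a steel rim 8 mm thick (112 to 120 mm above the bench) turns inward, so the opening is only 156 mm long (x = -78 to 78) above the 200 mm long inside, but the full 126 mm wide.
- bath_seat (a point): Centre of the plane of the two yellow ledge tops, 30 mm above the bench, axes as the bath's. The ledges run across both ends under the rims, reaching 26 mm in from the end walls. The deck's origin belongs here (the walls leave it about 10 mm of play in x, 8 mm in y; either end may point to +x).
- bath_saddle (a point): Where the rod's origin is when it lies down in both saddles: over the bath's centre, 145 mm above the bench, axes as the bath's. The orange U saddles stand on the long walls at y = +-67 mm, 10 mm thick in y, 38 mm over all in x, open upward: slot 20 mm wide in x, its floor 137 mm and its flared tips 159 mm above the bench.
- stand: Fixed sloping stand for the deck, base 170 x 100 mm; origin: centre of its underside, on the bench. Two rails inclined 35 degrees carry the deck, low end towards the stand's +x (away from the robot), where a stop 86 mm wide rises 10 mm above the rails (4 mm above the deck), high end towards -x (130 mm high).
- deck: Loose green plate with dark holes, 180 (x) x 110 (y) x 6 mm thick, about 0.3 kg, with a T-handle. Origin: centre of its underside; z is its upward normal, x its length. At the start it lies on the stand at 35 degrees, +x end low, z leaning to the stand's +x. Handle: steel stem 10 mm thick on the plate's middle, carrying a yellow bar 50 (x) x 14 (y) x 14 mm.
- deck_grip (a point): Centre of the yellow handle bar, 86 mm above the deck's underside on its z axis, axes as the deck's; pinch its 14 mm wide sides (fingers closing along y). With the deck seated, the bar's top is 123 mm above the bench, 14 mm below the seated rod.
- holder: Fixed rod holder: dark base 90 x 150 x 12 mm, origin on the bench below the rod; two white posts at y = +-50 mm, 14 mm wide, 102 mm high, behind the rod (x = 9 to 26). Each has a red C clip, 12 mm wide, of two sprung jaws above and below the rod, mouth towards -x, reaching to x = -19. Between the posts 86 mm of rod is free all round.
- holder_clip (a point): Midway between the two clips on the stored rod's axis, 90 mm above the bench, axes as the holder's; -x is the way out. Pulled straight along -x the rod is clear of the jaws after about 25 mm and needs about 8 to 15 N in all.
- rod: Loose round metal rod, 16 mm diameter, 170 mm long, 0.12 kg, level in the two clips at the start. Origin: its centre; its long axis is y.
- reagent: White plastic bottle with blue cap, 54 mm diameter, 120 mm high; origin centre of the underside. Bystander.
- tipbox: Blue plastic tip box with a lid, 80 x 120 x 60 mm; origin centre of the underside. Bystander.
- jar: Small white jar, 52 mm diameter, 60 mm high; origin centre of the underside. Bystander.
Not all that is in view belongs to the job. Of the things shaped like the rod, the metal one is meant.

How it is judged:
By the outcome, as a careful person would: the job done as asked, in the order asked, and still so for the second after the job is handed in, with the robot touching nothing.
It also fails if it takes over 61 s, if anything falls off the work surface, if the arm or the gripper's body presses on something with over 40 N, if the wrist force passes 120 N, or if a joint passes its speed limit or range.

## Working session

There is one attempt and no reset: what is moved stays moved. The work goes in short steps, Python scripts to look and compute and a shell command to move; the robot and the scene stay as the last step left them, time stands still between calls to the robot, and variables do not carry over. Pictures are saved under pics/ and viewed, at most 10 in all, crops included, and the job is handed in when it is done.

```bash
ls; mkdir -p pics
cat > h.py <<'E'
import numpy as np, cv2
from station import env
from scipy.spatial.transform import Rotation as R
def q2R(q): return R.from_quat([q[1],q[2],q[3],q[0]]).as_matrix()
def cam(p,obs=None):
    if 'hand_eye' in p:
        T=np.eye(4);T[:3,:3]=q2R(obs['orientation']);T[:3,3]=obs['tool_pos'];return T@np.array(p['hand_eye'])
    Rm=cv2.Rodrigues(np.array(p['rvec'],float))[0];T=np.eye(4);T[:3,:3]=Rm.T;T[:3,3]=-Rm.T@np.array(p['tvec'],float).ravel();return T
def cloud(p,obs=None):
    "480x640x3 world points (nan where none)"
    T=cam(p,obs);u,v=np.meshgrid(np.arange(640.),np.arange(480.))
    n=cv2.undistortPoints(np.stack([u,v],-1).reshape(-1,1,2),np.array(p['intrinsics']),np.array(p['distortion'])).reshape(480,640,2)
    z=p['z_map'].astype(float).copy();z[z<=0]=np.nan
    c=np.dstack([n*z[...,None],z]);return c@T[:3,:3].T+T[:3,3]
def save(n,im): cv2.imwrite('pics/'+n+'.png',cv2.cvtColor(im,cv2.COLOR_RGB2BGR))
E
python3 - <<'E'
from h import *
o=env.get_obs();print({k:np.round(v,3).tolist() for k,v in o.items()})
for n in('scene','side'):
    p=env.get_image(n);save(n,p['frame']);np.savez(n,**{k:p[k] for k in p});c=cloud(p)
    for q in('bath','stand','deck','deck_grip','holder','rod','reagent','tipbox','jar'):
        for r in env.look_for(q,p)[:3]:
            u,v=map(int,np.round(r['centre']));print(n,q,round(r['conf'],2),u,v,np.round(c[v,u],3))
E
```

```text
pics
{'time': 0.0, 'q': [-0.179, 0.528, 1.434, 0.0, 1.181, -0.179], 'joint_vel': [0.0, 0.0, 0.0, 0.001, -0.0, 0.002], 'effort': [-0.001, -44.005, -17.659, 0.063, 0.058, -0.0], 'tool_pos': [0.624, 0.0, 0.236], 'orientation': [-0.001, 0.707, 0.707, -0.001], 'wrist_force': [-0.356, 0.237, -0.031], 'wrist_torque': [0.02, 0.043, -0.031], 'grasp_force': 0.0, 'gripper_width': 0.999}
scene bath 0.57 480 272 [0.604 0.272 0.12 ]
scene stand 0.56 317 290 [ 0.602 -0.005  0.033]
scene stand 0.44 213 256 [ 0.52  -0.244  0.013]
scene stand 0.17 480 276 [0.615 0.271 0.12 ]
scene deck 0.57 318 248 [ 0.534 -0.017  0.077]
scene deck_grip 0.94 323 250 [ 0.538 -0.006  0.077]
scene holder 0.91 213 254 [ 0.514 -0.246  0.014]
scene holder 0.21 317 249 [ 0.534 -0.019  0.074]
scene rod 0.7 233 206 [ 0.333 -0.266  0.016]
scene rod 0.58 212 222 [ 0.51  -0.238  0.094]
scene reagent 0.57 189 333 [ 0.784 -0.172  0.076]
scene tipbox 0.74 343 365 [0.785 0.073 0.059]
scene jar 0.57 164 314 [ 0.731 -0.246  0.052]
side bath 0.62 276 401 [0.492 0.337 0.159]
side stand 0.91 350 288 [ 0.5   -0.015  0.007]
side deck 0.71 334 252 [ 0.539 -0.03   0.073]
side holder 0.94 374 211 [ 0.518 -0.259  0.012]
side rod 0.64 384 186 [ 0.499 -0.24   0.094]
side rod 0.56 456 228 [ 0.339 -0.265  0.008]
side reagent 0.97 257 198 [ 0.753 -0.158  0.057]
side tipbox 0.8 198 275 [0.748 0.097 0.061]
side tipbox 0.72 334 254 [ 0.536 -0.023  0.074]
side tipbox 0.44 353 289 [ 0.495 -0.016  0.006]
side jar 0.82 292 186 [ 0.706 -0.241  0.047]
```

View pics/scene.png

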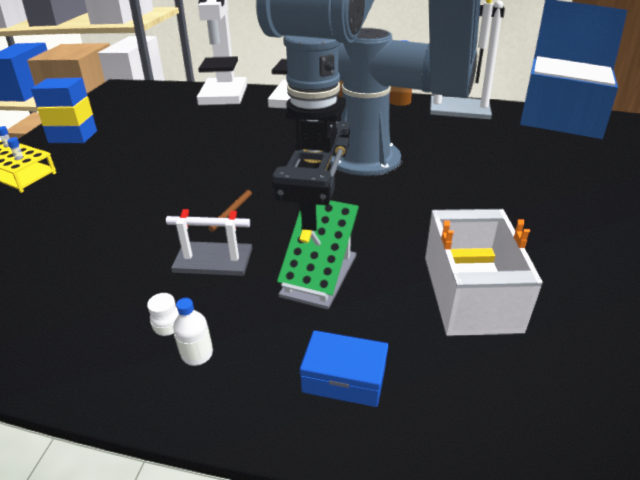

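View pics/side.png

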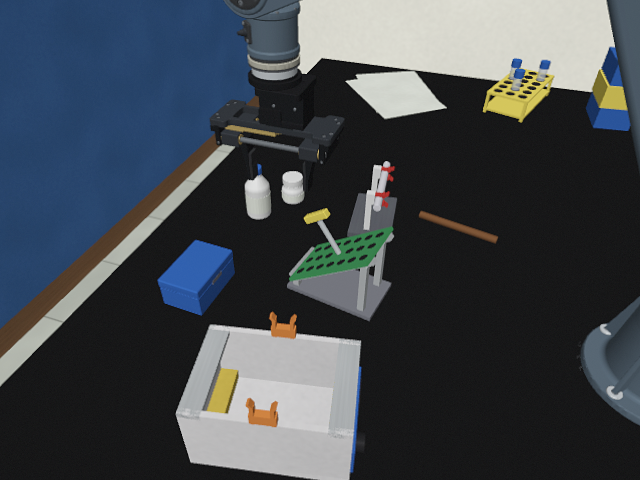

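The scene view shows the deck on its stand at (318,248) with its handle at about (306,236). The bath is at (480,270), with orange saddles at (447,232) and (521,235).

Things that could be taken for the rod:
- Light metal rod in the red clips, scene (212,222), side (384,186).
- Brown wooden rod on the bench, scene (233,206), side (456,228).

The one in the clips is metal, so I choose that and will check it in a crop.

Run:
```python
from h import *
def L(n): return dict(np.load(n+'.npz'))
out={}
for n in('scene','side'):
    p=L(n);c=cloud(p);f=p['frame'];h=cv2.cvtColor(f,cv2.COLOR_RGB2HSV).astype(int);X,Y,Z=c[...,0],c[...,1],c[...,2]
    H,S,V=h[...,0],h[...,1],h[...,2]
    reg=(X>.3)&(X<.95)&(abs(Y)<.5)&(Z>.003)
    g=reg&(H>50)&(H<80)&(S>120); P=c[g]; P=P[abs(P-np.median(P,0)).max(1)<.12]
    m=P.mean(0);nrm=np.linalg.svd(P-m,full_matrices=False)[2][2];nrm*=np.sign(nrm[2])
    print(n,'deck n',nrm,'tilt',np.degrees(np.arccos(nrm[2])),'yaw',np.degrees(np.arctan2(nrm[1],nrm[0])),len(P))
    dx=np.array([nrm[0],nrm[1],0]);dx/=np.linalg.norm(dx);dy=np.array([-dx[1],dx[0],0]);dxx=np.cross(dy,nrm)
    e=[(np.percentile(P@a,.5),np.percentile(P@a,99.5)) for a in(dxx,dy)]
    print('  ext',np.diff(e,axis=1).ravel()); cc=dxx*np.mean(e[0])+dy*np.mean(e[1])+nrm*np.median(P@nrm); print('  top centre',cc,'grip',cc+nrm*.08)
    y=reg&(H>20)&(H<35)&(S>120)&(Z>.1)&(abs(Y)<.12)&(X>.5)&(X<.7);Q=c[y]; 
    if len(Q):print('  bar',len(Q),np.median(Q,0),'min',np.percentile(Q,3,0),'max',np.percentile(Q,97,0))
    b=reg&(Y>.12)&(abs(Z-.12)<.004)&(S<60);Q=c[b][:,:2]
    r=cv2.minAreaRect(Q.astype(np.float32));print('  bath rim',len(Q),r)
    o=reg&(Y>.1)&(H<15)&(S>150)&(Z>.125);Q=c[o];k=Q[:,1]>Q[:,1].mean()
    for A in(Q[k],Q[~k]):print('  saddle',len(A),(np.percentile(A,2,0)+np.percentile(A,98,0))/2,np.percentile(A[:,2],99))
    rr=reg&(S<70)&(X<.62)&(Y<-.12)&(Z>.078)&(Z<.105);Q=c[rr];
    print('  posts+rod',len(Q),cv2.minAreaRect(Q[:,:2].astype(np.float32)))
    for lo in np.arange(-.36,-.13,.02):
        A=Q[(Q[:,1]>lo)&(Q[:,1]<lo+.02)]
        if len(A):print('   ',round(lo+.01,3),len(A),np.round(A.mean(0),4),np.round(np.ptp(A,axis=0),3))
p=L('scene')['frame'];save('crop',np.hstack([cv2.resize(p[180:280,160:260],(400,400),interpolation=2),cv2.resize(L('side')['frame'][150:250,350:450],(400,400),interpolation=2)]))
```

```text
scene deck n [ 0.56688355 -0.09040705  0.81882208] tilt 35.03294718722792 yaw -9.061269930485839 3674
  ext [0.17747164 0.10993367]
  top centre [ 0.52539416 -0.01994238  0.08296836] grip [ 0.57074484 -0.02717494  0.14847412]
  bar 186 [ 0.58964634 -0.02302075  0.14771068] min [ 0.57595438 -0.03501501  0.13360605] max [0.67608771 0.0355405  0.32400948]
  bath rim 2249 ((0.520754873752594, 0.2798804044723511), (0.22058533132076263, 0.1444161832332611), 12.193065643310547)
  saddle 193 [0.50865621 0.34564969 0.14083974] 0.15715023212025642
  saddle 170 [0.53607665 0.21446102 0.14205892] 0.15877794629099679
  posts+rod 784 ((0.5142421126365662, -0.2488468587398529), (0.03626304119825363, 0.17116887867450714), 7.31630802154541)
    -0.33 49 [ 0.5182 -0.3273  0.0931] [0.012 0.015 0.012]
    -0.31 56 [ 0.5233 -0.3089  0.0946] [0.03  0.02  0.024]
    -0.29 157 [ 0.5253 -0.2909  0.0933] [0.032 0.019 0.026]
    -0.27 76 [ 0.5113 -0.2701  0.0938] [0.015 0.019 0.015]
    -0.25 78 [ 0.5083 -0.2501  0.0944] [0.018 0.02  0.013]
    -0.23 78 [ 0.5072 -0.2295  0.0936] [0.014 0.02  0.018]
    -0.21 6
[... 732 characters left out ...]
4 0.21588552 0.14238751] 0.15941266031023932
  posts+rod 527 ((0.5145488381385803, -0.24790513515472412), (0.03338058665394783, 0.1733105480670929), 7.247809886932373)
    -0.33 23 [ 0.5155 -0.3279  0.0967] [0.015 0.015 0.006]
    -0.31 23 [ 0.5209 -0.3082  0.1005] [0.03  0.019 0.007]
    -0.29 117 [ 0.524  -0.2911  0.0933] [0.035 0.019 0.025]
    -0.27 40 [ 0.5083 -0.2698  0.0965] [0.017 0.019 0.009]
    -0.25 42 [ 0.5053 -0.2491  0.0959] [0.016 0.019 0.012]
    -0.23 42 [ 0.5029 -0.2305  0.0952] [0.015 0.019 0.01 ]
    -0.21 24 [ 0.5093 -0.2092  0.0985] [0.028 0.02  0.009]
    -0.19 145 [ 0.5104 -0.1909  0.093 ] [0.034 0.019 0.025]
    -0.17 71 [ 0.4956 -0.1692  0.0919] [0.015 0.017 0.016]
```

View pics/crop.png

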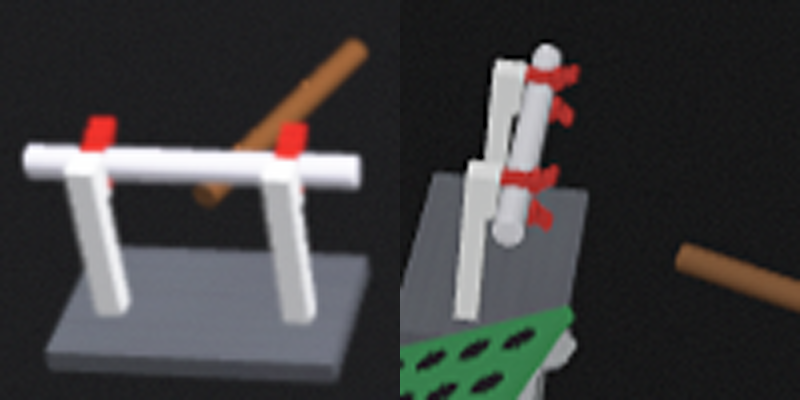

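The crop confirms the rod in the red clips is light metal, and the brown one is a loose decoy on the bench. The measured sizes match those given (deck tilt 35°, extents 180x110, rim 217x144, rod 171). Now a helper for the units, and the first approach.

```bash
cat > d.py <<'E'
# usage: d.py x y z yaw(of tool y, deg) -> units from the pose now
import sys
from h import *
def show(full=True):
    o=env.get_obs();M=q2R(o['orientation']);yaw=np.degrees(np.arctan2(M[1,1],M[0,1]))
    print('t',round(o['time'],2),'tcp',np.round(o['tool_pos'],4),'yaw',round(yaw,2),'F',np.round(o['wrist_force'],1),'w',round(o['gripper_width'],3),'g',round(o['grasp_force'],1),'q6',round(o['q'][5],2))
    return o,M,yaw
if __name__=='__main__':
    o,M,yaw=show()
    a=list(map(float,sys.argv[1:]))
    for i in range(0,len(a),4):
        x,y,z,w=a[i:i+4];s=M.T@(np.array([x,y,z])-o['tool_pos'])/.25
        print('units',np.round(s,3),'turn',round(-(w-yaw)/60,3))
E
python3 -m creep '[[[-0.104,-0.212,0.144],-1,1],[[-0.104,-0.212,0.144],-1,1],[[-0.104,-0.212,0.144],-1,1],[[-0.104,-0.212,0.144],-1,1],[[-0.104,-0.212,0.144],-1,1],[[-0.104,-0.212,0.144],-1,1],[[-0.104,-0.212,0.144],-1,1],[[-0.104,-0.212,0.144],-1,1]]' 60
python3 d.py 0.571 -0.026 0.144 81
```

```text
time: 1.8
tool_pos: [0.572, -0.026, 0.2006]
orientation: [0.0, 0.259, 0.966, 0.0]
wrist_force: [-1.0, -0.3, 0.7]
gripper_width: 1.002
grasp_force: 0.0
t 1.8 tcp [ 0.572  -0.026   0.2006] yaw 59.98 F [-1.  -0.3  0.7] w 1.002 g 0.0 q6 -1.29
units [ 0.004 -0.002  0.226] turn -0.35
```

```bash
python3 -m creep '[[[0,0,0],-0.14,1],[[0,0,0.06],-0.28,1],[[0,0,0.14],-0.35,1],[[0.004,-0.002,0.226],-0.35,1],[[0.004,-0.002,0.226],-0.35,1],[[0.004,-0.002,0.226],-0.35,0.4],[[0.004,-0.002,0.226],-0.35,0],[[0.004,-0.002,0.226],-0.35,0],[[0.004,-0.002,0.226],-0.35,0],[[0.004,-0.002,0.226],-0.35,0],[[0.004,-0.002,0.226],-0.35,0]]' 60
python3 -c "
from h import *
p=env.get_image('side');save('g1',p['frame'][180:340,230:430])"
python3 d.py 0.571 -0.026 0.26 81
```

```text
time: 2.9
tool_pos: [0.571, -0.0259, 0.1444]
orientation: [0.0, 0.079, 0.997, -0.0]
wrist_force: [-0.3, 1.2, -0.6]
gripper_width: 0.54
grasp_force: 0.0
t 2.95 tcp [ 0.5709 -0.0259  0.1443] yaw 80.99 F [-0.5 -0.9  0.7] w 0.488 g 0.0 q6 -1.65
units [-0.    -0.    -0.463] turn -0.0
```

View pics/g1.png

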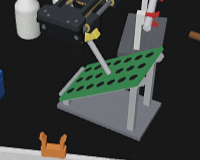

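The fingers straddle the bar at about (90,35) in the crop and are still closing. I'll finish closing.

```bash
python3 -m creep '[[[0,0,0],0,0],[[0,0,0],0,0],[[0,0,0],0,0],[[0,0,0],0,0],[[0,0,0],0,0],[[0,0,0],0,0],[[0,0,0],0,0]]' 60
python3 d.py 0.571 -0.026 0.26 81
```

```text
time: 3.65
tool_pos: [0.571, -0.0262, 0.144]
orientation: [0.0, 0.078, 0.997, -0.0]
wrist_force: [0.6, -1.9, -0.6]
gripper_width: 0.156
grasp_force: 60.0
t 3.65 tcp [ 0.571  -0.0262  0.144 ] yaw 81.0 F [ 0.6 -1.9 -0.6] w 0.156 g 60.0 q6 -1.65
units [-0.     0.001 -0.464] turn 0.0
```

```bash
python3 -m creep '[[[0,0,-0.01],0,0],[[0,0,-0.03],0,0],[[0,0,-0.07],0,0],[[0,0,-0.13],0,0],[[0,0,-0.21],0,0],[[0,0,-0.3],0,0],[[0,0,-0.4],0,0],[[0,0,-0.5],0,0],[[0,0,-0.58],0,0],[[0,0,-0.62],0,0],[[0,0,-0.64],0,0]]' 60
cat > deck.py <<'E'
from h import *
from d import show
o,M,yaw=show()
for n in('scene','side'):
    p=env.get_image(n);c=cloud(p);h=cv2.cvtColor(p['frame'],cv2.COLOR_RGB2HSV).astype(int);save('last_'+n,p['frame'])
    g=(h[...,0]>50)&(h[...,0]<80)&(h[...,1]>120)&(c[...,0]>.3)&(c[...,0]<.95)&(abs(c[...,1])<.5)
    P=c[g];P=P[abs(P-np.median(P,0)).max(1)<.12];m=P.mean(0);nrm=np.linalg.svd(P-m,full_matrices=False)[2][2];nrm*=np.sign(nrm[2])
    print(n,len(P),'tilt',round(np.degrees(np.arccos(nrm[2])),1),'yaw',round(np.degrees(np.arctan2(nrm[1],nrm[0])),1),'z',np.round(np.percentile(P[:,2],[1,99]),3))
    dx=np.r_[np.cos(np.radians(yaw-90)),np.sin(np.radians(yaw-90)),0];s=nrm@dx;dxx=dx-s*nrm;dxx/=np.linalg.norm(dxx);dy=np.cross(nrm,dxx)
    e=[np.percentile(P@a,[.5,99.5]) for a in(dxx,dy)];print('  ext',np.round([np.ptp(a) for a in e],3))
    cc=dxx*e[0].mean()+dy*e[1].mean()+nrm*np.median(P@nrm)
    print('  underside origin',np.round(cc-nrm*.006,4),'grip',np.round(cc+nrm*.08,4),'ends',np.round(cc+dxx*.09,3),np.round(cc-dxx*.09,3))
E
python3 deck.py
```

```text
time: 4.75
tool_pos: [0.571, -0.0258, 0.3054]
orientation: [0.001, 0.078, 0.997, -0.0]
wrist_force: [0.3, -0.3, -4.0]
gripper_width: 0.153
grasp_force: 60.0
t 4.75 tcp [ 0.571  -0.0258  0.3054] yaw 81.01 F [ 0.3 -0.3 -4. ] w 0.153 g 60.0 q6 -1.65
scene 4384 tilt 34.9 yaw -7.5 z [0.192 0.295]
  ext [0.179 0.11 ]
  underside origin [ 0.524  -0.018   0.2387] grip [ 0.5728 -0.0244  0.3093] ends [ 0.6   -0.031  0.192] [ 0.455 -0.006  0.295]
side 2079 tilt 34.7 yaw -6.2 z [0.193 0.295]
  ext [0.181 0.114]
  underside origin [ 0.5237 -0.0173  0.2396] grip [ 0.5724 -0.0226  0.3103] ends [ 0.6   -0.031  0.193] [ 0.454 -0.004  0.296]
```

Tilt is holding at 35°. I'm working out the pose above the bath.

```bash
python3 d.py 0.5665 0.288 0.3054 101 0.5665 0.12 0.3054 91
```

```text
t 4.85 tcp [ 0.5707 -0.0258  0.3043] yaw 81.0 F [ 0.5  0.5 -3.1] w 0.151 g 60.0 q6 -1.65
units [ 0.213  1.237 -0.005] turn -0.333
units [ 0.108  0.573 -0.005] turn -0.167
```

```bash
python3 -m creep '[[[0,0.02,-0.005],0,0],[[0.01,0.06,-0.01],0,0],[[0.02,0.12,-0.01],-0.03,0],[[0.035,0.2,-0.01],-0.06,0],[[0.05,0.29,-0.01],-0.09,0],[[0.07,0.39,-0.01],-0.12,0],[[0.09,0.49,-0.01],-0.15,0],[[0.108,0.59,-0.01],-0.18,0],[[0.125,0.69,-0.01],-0.21,0],[[0.14,0.78,-0.01],-0.24,0],[[0.15,0.84,-0.01],-0.27,0],[[0.16,0.87,-0.01],-0.3,0]]' 60 >/dev/null; python3 d.py 0.5665 0.288 0.3054 101
```

```text
t 6.05 tcp [0.5648 0.1973 0.3061] yaw 99.28 F [-0.2 -0.6 -3.3] w 0.154 g 60.0 q6 -1.58
units [-0.065  0.357  0.003] turn -0.029
```

```bash
python3 -m creep '[[[-0.005,0.04,0],0,0],[[-0.02,0.1,0],-0.01,0],[[-0.03,0.17,0],-0.02,0],[[-0.045,0.24,0],-0.03,0],[[-0.055,0.3,0],-0.03,0],[[-0.06,0.34,0],-0.03,0],[[-0.065,0.357,0],-0.03,0],[[-0.065,0.357,0],-0.03,0],[[-0.065,0.357,0],-0.03,0]]' 60 >/dev/null; python3 deck.py
```

```text
t 6.95 tcp [0.5675 0.2855 0.3064] yaw 100.79 F [ 0.  -0.2 -3.6] w 0.155 g 60.0 q6 -1.47
scene 4799 tilt 35.3 yaw 10.9 z [0.192 0.298]
  ext [0.179 0.109]
  underside origin [0.5207 0.2761 0.2399] grip [0.5695 0.2855 0.3101] ends [0.596 0.29  0.193] [0.452 0.263 0.297]
side 6604 tilt 34.5 yaw 12.0 z [0.195 0.296]
  ext [0.179 0.11 ]
  underside origin [0.5205 0.2768 0.2408] grip [0.5682 0.2869 0.3117] ends [0.597 0.291 0.195] [0.451 0.264 0.297]
```

```bash
python3 d.py 0.5668 0.289 0.3064 101.3
```

```text
t 7.05 tcp [0.5675 0.2852 0.3066] yaw 100.76 F [-0.4 -0.  -3.3] w 0.153 g 60.0 q6 -1.47
units [0.    0.015 0.001] turn -0.009
```

```bash
python3 -m creep '[[[0,0.008,0.01],-0.009,0],[[0,0.015,0.04],-0.009,0],[[0,0.015,0.08],-0.009,0],[[0,0.015,0.12],-0.009,0],[[0,0.015,0.17],-0.009,0],[[0,0.015,0.21],-0.009,0],[[0,0.015,0.24],-0.009,0],[[0,0.015,0.26],-0.009,0],[[0,0.015,0.26],-0.009,0]]' 60 >/dev/null; python3 deck.py;  python3 d.py 0.5668 0.289 0.2 101.3
```

```text
t 7.95 tcp [0.5664 0.2894 0.2406] yaw 101.34 F [-1.1 -0.6 -3.4] w 0.153 g 60.0 q6 -1.47
scene 4179 tilt 35.3 yaw 11.7 z [0.128 0.23 ]
  ext [0.172 0.109]
  underside origin [0.5222 0.2802 0.1722] grip [0.5708 0.2903 0.2424] ends [0.598 0.295 0.125] [0.453 0.267 0.229]
side 6255 tilt 34.7 yaw 11.2 z [0.13  0.231]
  ext [0.179 0.11 ]
  underside origin [0.5194 0.2808 0.1758] grip [0.5675 0.2903 0.2465] ends [0.595 0.296 0.13 ] [0.45  0.267 0.232]
t 8.05 tcp [0.567  0.2896 0.2418] yaw 101.34 F [-0.6 -1.2 -2.8] w 0.154 g 60.0 q6 -1.47
units [ 0.002 -0.002  0.167] turn 0.001
```

```bash
python3 -m creep '[[[0,-0.002,0.02],0,0],[[0,-0.002,0.05],0,0],[[0,-0.002,0.08],0,0],[[0,-0.002,0.11],0,0],[[0,-0.002,0.14],0,0],[[0,-0.002,0.167],0,0],[[0,-0.002,0.18],0,0],[[0,-0.002,0.18],0,0]]' 60 >/dev/null; python3 deck.py;  cp pics/last_side.png pics/s2.png
```

```text
t 8.85 tcp [0.5665 0.2889 0.1957] yaw 101.34 F [-0.6 -0.5 -3.9] w 0.153 g 60.0 q6 -1.47
scene 2956 tilt 35.0 yaw 11.1 z [0.099 0.193]
  ext [0.149 0.109]
  underside origin [0.5085 0.277  0.1371] grip [0.5569 0.2864 0.2076] ends [0.584 0.292 0.09 ] [0.44  0.263 0.194]
side 5622 tilt 34.7 yaw 10.5 z [0.086 0.186]
  ext [0.178 0.11 ]
  underside origin [0.519  0.2805 0.1311] grip [0.5671 0.2894 0.2019] ends [0.595 0.296 0.085] [0.45  0.266 0.187]
```

View pics/s2.png

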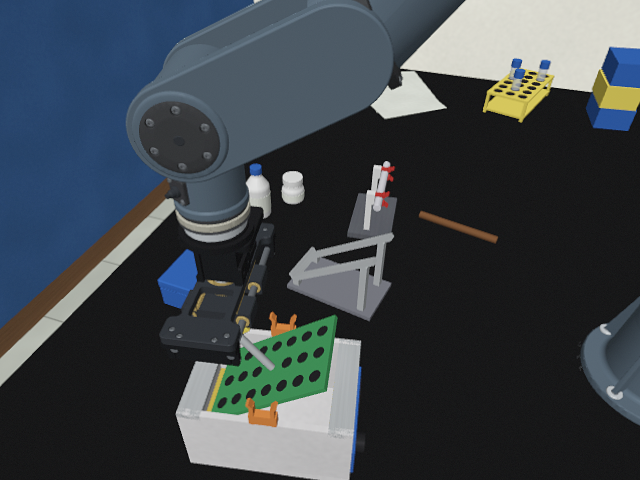

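Low end is under the +x rim (left edge, about (215,405)) and the high end at (335,318) is still above. Next I shift in under the rim while lowering.

```bash
python3 -m creep '[[[-0.005,0,0.02],0,0],[[-0.015,0,0.04],0,0],[[-0.03,0,0.06],0,0],[[-0.045,0,0.08],0,0],[[-0.06,0,0.1],0,0],[[-0.07,0,0.12],0,0],[[-0.08,0,0.14],0,0],[[-0.08,0,0.155],0,0],[[-0.08,0,0.165],0,0],[[-0.08,0,0.17],0,0],[[-0.08,0,0.17],0,0]]' 60 >/dev/null; python3 deck.py
```

```text
t 10.05 tcp [0.5863 0.293  0.154 ] yaw 101.35 F [ 0.1 -0.4 -3.4] w 0.152 g 60.0 q6 -1.48
scene 1391 tilt 28.3 yaw 36.4 z [0.083 0.211]
  ext [0.111 0.158]
  underside origin [0.5192 0.2551 0.106 ] grip [0.552  0.2793 0.1817] ends [0.603 0.264 0.074] [0.44  0.249 0.149]
side 4313 tilt 34.5 yaw 9.2 z [0.045 0.144]
  ext [0.178 0.11 ]
  underside origin [0.5385 0.2849 0.0893] grip [0.5866 0.2927 0.1602] ends [0.614 0.301 0.043] [0.469 0.27  0.145]
```

```bash
python3 -m creep '[[[-0.01,0,0.014],0,0],[[-0.015,0,0.02],0,0],[[-0.018,0,0.026],0,0],[[-0.018,0,0.026],0,0],[[0,0,0.03],0,0],[[0.015,0,0.034],0,0],[[0.03,0,0.039],0,0],[[0.048,0,0.044],0,0],[[0.064,0,0.05],0,0],[[0.08,0,0.057],0,0],[[0.08,0,0.057],0,0]]' 30 >/dev/null; python3 deck.py
```

```text
t 11.25 tcp [0.5657 0.2887 0.1398] yaw 101.35 F [-1.1 -2.5  3.1] w 0.153 g 30.0 q6 -1.47
scene 1128 tilt 13.3 yaw 48.2 z [0.069 0.156]
  ext [0.105 0.101]
  underside origin [0.5054 0.2805 0.0768] grip [0.5186 0.2953 0.1605] ends [0.594 0.297 0.066] [0.419 0.266 0.099]
side 3829 tilt 23.3 yaw 7.5 z [0.038 0.107]
  ext [0.177 0.105]
  underside origin [0.5327 0.2814 0.0666] grip [0.5664 0.2858 0.1456] ends [0.616 0.299 0.037] [0.454 0.264 0.108]
```

```bash
python3 -m creep '[[[0.017,0,0.007],0,0],[[0.034,0,0.015],0,0],[[0.05,0,0.023],0,0],[[0.066,0,0.032],0,0],[[0.082,0,0.041],0,0],[[0.099,0,0.051],0,0],[[0.115,0,0.061],0,0],[[0.13,0,0.072],0,0],[[0.145,0,0.083],0,0],[[0.161,0,0.095],0,0],[[0.161,0,0.095],0,0]]' 30 >/dev/null; python3 deck.py
```

```text
t 12.45 tcp [0.5262 0.281  0.1154] yaw 101.35 F [ 0.2  0.  -0.5] w 0.157 g 30.0 q6 -1.47
scene 596 tilt 10.5 yaw 168.6 z [0.038 0.104]
  ext [0.11  0.084]
  underside origin [0.4902 0.2873 0.0385] grip [0.4748 0.2904 0.1231] ends [0.576 0.306 0.06 ] [0.402 0.269 0.029]
side 1800 tilt 3.0 yaw -6.4 z [0.036 0.046]
  ext [0.164 0.071]
  underside origin [0.5324 0.2637 0.0344] grip [0.5369 0.2632 0.1202] ends [0.621 0.281 0.036] [0.445 0.246 0.045]
```

```bash
python3 -m creep '[[[0.006,0,0.005],0,0],[[0.012,0,0.01],0,0],[[0.018,0,0.015],0,0],[[0.02,0,0.019],0,0],[[0.02,0,0.021],0,0],[[0.02,0,0.021],0,0]]' 10; python3 deck.py
```

```text
time: 13.15
tool_pos: [0.5223, 0.2801, 0.1115]
orientation: [-0.0, -0.099, 0.995, -0.0]
wrist_force: [-2.5, -0.9, 5.1]
gripper_width: 0.159
grasp_force: 10.0
t 13.15 tcp [0.5223 0.2801 0.1115] yaw 101.35 F [-2.5 -0.9  5.1] w 0.159 g 10.0 q6 -1.46
scene 526 tilt 16.6 yaw 177.5 z [0.033 0.099]
  ext [0.113 0.081]
  underside origin [0.4916 0.2887 0.0358] grip [0.467  0.2898 0.1182] ends [0.574 0.308 0.066] [0.405 0.27  0.017]
side 1464 tilt 1.3 yaw -72.7 z [0.034 0.039]
  ext [0.161 0.069]
  underside origin [0.5321 0.2623 0.0302] grip [0.5327 0.2605 0.1162] ends [0.62  0.28  0.036] [0.444 0.244 0.036]
```

```bash
python3 -m creep '[[[0,0,0],0,0.25],[[0,0,0],0,0.35],[[0,0,0],0,0.45],[[0,0,0],0,0.45],[[0,0,-0.03],0,0.45],[[0,0,-0.1],0,0.45],[[0,0,-0.25],0,0.45],[[0,0,-0.4],0,0.45],[[0,0,-0.55],0,0.45],[[0,0,-0.6],0,0.45]]' 10 >/dev/null; python3 deck.py; cp pics/last_side.png pics/s3.png; python3 d.py 0.5065 -0.249 0.25 7
```

```text
t 14.25 tcp [0.5246 0.281  0.2657] yaw 101.35 F [-0.  -0.9  0.8] w 0.449 g 0.0 q6 -1.46
scene 558 tilt 4.2 yaw 177.8 z [0.033 0.039]
  ext [0.089 0.08 ]
  underside origin [0.4787 0.2862 0.0302] grip [0.4725 0.2865 0.116 ] ends [0.566 0.304 0.043] [0.39  0.268 0.03 ]
side 2926 tilt 0.9 yaw -76.0 z [0.034 0.039]
  ext [0.163 0.068]
  underside origin [0.5341 0.2623 0.0304] grip [0.5344 0.261  0.1163] ends [0.622 0.28  0.036] [0.446 0.245 0.036]
t 14.35 tcp [0.5237 0.2806 0.2634] yaw 101.34 F [0.1 0.6 0.5] w 0.452 g 0.0 q6 -1.46
units [ 0.485 -2.064  0.05 ] turn 1.572
```

View pics/s3.png

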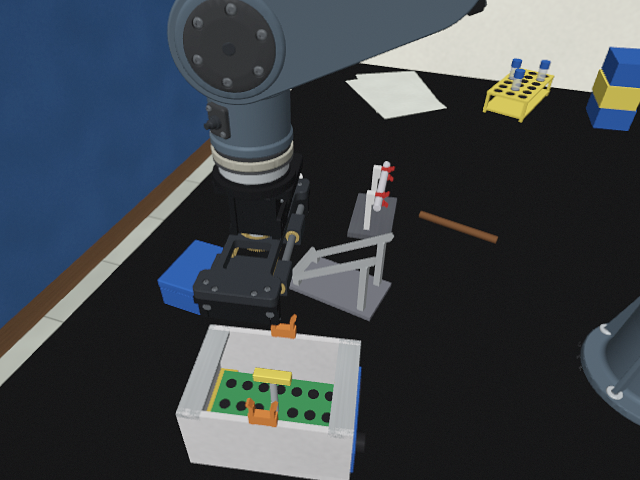

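Deck flat on the ledges, bar at (272,377) centred. Now the rod.

```bash
python3 -m creep '[[[0.01,-0.06,0],0.08,0.6],[[0.03,-0.2,0],0.18,0.6],[[0.06,-0.36,0],0.28,0.6],[[0.1,-0.52,0],0.38,0.6],[[0.13,-0.66,0],0.48,0.6],[[0.16,-0.8,0],0.58,0.6],[[0.19,-0.92,0],0.68,0.6],[[0.2,-0.98,0],0.78,0.6]]' 10 >/dev/null; python3 d.py 0.5065 -0.2 0.25 7
```

```text
t 15.15 tcp [0.52   0.0279 0.2585] yaw 54.16 F [ 0.3 -0.3  1. ] w 0.602 g 0.0 q6 -1.11
units [-0.49  -0.77   0.034] turn 0.786
```

```bash
python3 -m creep '[[[-0.04,-0.06,0],0.08,0.6],[[-0.11,-0.18,0],0.2,0.6],[[-0.2,-0.32,0],0.33,0.6],[[-0.3,-0.47,0],0.46,0.6],[[-0.38,-0.6,0],0.6,0.6],[[-0.44,-0.7,0],0.73,0.6],[[-0.48,-0.75,0],0.786,0.6],[[-0.49,-0.77,0.034],0.786,0.6],[[-0.49,-0.77,0.034],0.786,0.6]]' 10 >/dev/null
cat > rod.py <<'E'
from h import *
from d import show
o,M,yaw=show();p=env.get_image('wrist');save('w_rod',p['frame']);c=cloud(p,o)
h=cv2.cvtColor(p['frame'],cv2.COLOR_RGB2HSV).astype(int)
print([(r['conf'],np.round(r['centre'])) for r in env.look_for('rod',p)[:2]])
Q=c[(h[...,1]<70)&(c[...,2]>.06)&(c[...,2]<.1)&(c[...,0]<.56)&(c[...,1]<-.12)&(h[...,2]>90)]
for lo in np.arange(-.36,-.12,.02):
    A=Q[(Q[:,1]>lo)&(Q[:,1]<lo+.02)]
    if len(A)>20:
        T=A[A[:,2]>np.percentile(A[:,2],97)-.004];print(round(lo+.01,2),len(A),np.round([T[:,0].mean(),A[:,0].min(),A[:,0].max(),np.percentile(A[:,2],97)],4),np.round([A[:,1].min(),A[:,1].max()],3))
E
python3 rod.py
```

```text
t 16.05 tcp [ 0.508  -0.1972  0.2494] yaw 7.38 F [ 0.3  0.8 -0. ] w 0.598 g 0.0 q6 -0.7
[(0.83, array([310., 272.])), (0.82, array([167., 257.]))]
-0.33 91 [0.5141 0.5069 0.5217 0.0994] [-0.335 -0.327]
-0.29 400 [0.5081 0.4999 0.5344 0.099 ] [-0.298 -0.28 ]
-0.27 300 [0.5066 0.4977 0.5149 0.0993] [-0.28 -0.26]
-0.25 313 [0.5038 0.4954 0.5124 0.0996] [-0.26 -0.24]
-0.23 322 [0.5014 0.4931 0.5097 0.0994] [-0.24 -0.22]
-0.21 219 [0.4996 0.492  0.5081 0.0994] [-0.22  -0.207]
-0.19 441 [0.4977 0.4874 0.5222 0.0991] [-0.199 -0.18 ]
-0.17 300 [0.4944 0.4861 0.5029 0.0995] [-0.18  -0.166]
```

View pics/w_rod.png

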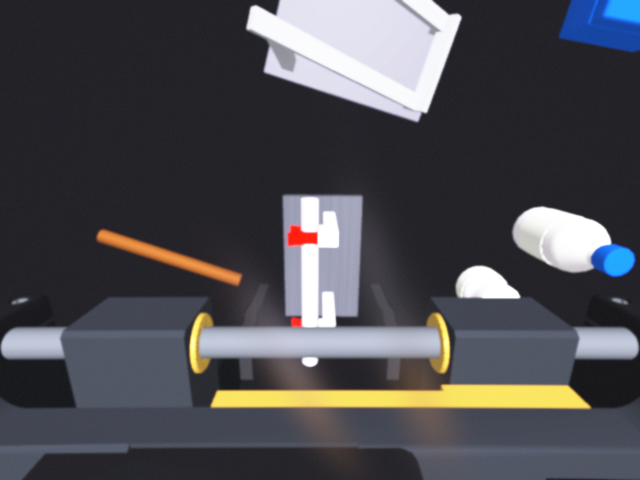

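The metal rod in the red clips is at (310,272), with the wooden decoy at (170,257). It passes the size and height checks: top 0.099, length 170, yaw 7°.

```bash
python3 d.py 0.504 -0.2505 0.13 6.9 0.504 -0.2505 0.09 6.9
```

```text
t 16.15 tcp [ 0.5088 -0.1963  0.2508] yaw 7.46 F [-0.4  0.2 -0.1] w 0.6 g 0.0 q6 -0.7
units [-0.214 -0.046  0.483] turn 0.009
units [-0.214 -0.045  0.643] turn 0.009
```

```bash
python3 -m creep '[[[-0.06,-0.01,0.05],0.009,0.6],[[-0.14,-0.03,0.15],0.009,0.6],[[-0.2,-0.046,0.25],0.009,0.6],[[-0.214,-0.046,0.36],0.009,0.6],[[-0.214,-0.046,0.46],0.009,0.6],[[-0.214,-0.046,0.55],0.009,0.6],[[-0.214,-0.046,0.61],0.009,0.6],[[-0.214,-0.046,0.64],0.009,0.6],[[-0.214,-0.046,0.643],0.009,0.6]]' 10 ; python3 d.py 0.504 -0.2505 0.09 6.9
```

```text
time: 17.05
tool_pos: [0.5047, -0.2518, 0.0903]
orientation: [-0.001, 0.663, 0.748, -0.0]
wrist_force: [0.5, 0.3, 0.8]
gripper_width: 0.598
grasp_force: 0.0
t 17.05 tcp [ 0.5047 -0.2518  0.0903] yaw 6.88 F [0.5 0.3 0.8] w 0.598 g 0.0 q6 -0.78
units [ 0.006 -0.002  0.001] turn -0.0
```

```bash
python3 -m creep '[[[0.006,-0.002,0],0,0.2],[[0.006,-0.002,0],0,0],[[0.006,-0.002,0],0,0],[[0.006,-0.002,0],0,0],[[0.006,-0.002,0],0,0],[[0.006,-0.002,0],0,0],[[0.006,-0.002,0],0,0]]' 40 
python3 -m creep '[[[0,-0.02,0],0,0],[[0,-0.04,0],0,0],[[0,-0.06,0],0,0],[[0,-0.08,0],0,0],[[0,-0.1,0],0,0],[[0,-0.12,0],0,0],[[0,-0.14,0],0,0],[[0,-0.16,0],0,0],[[0,-0.18,0],0,0],[[0,-0.18,0],0,0]]' 60; python3 d.py 0.464 -0.255 0.21 6.9
```

```text
time: 17.75
tool_pos: [0.5047, -0.2509, 0.0919]
orientation: [0.0, 0.664, 0.748, 0.0]
wrist_force: [0.2, -0.6, 2.0]
gripper_width: 0.173
grasp_force: 40.0
time: 18.75
tool_pos: [0.459, -0.2561, 0.0915]
orientation: [-0.001, 0.664, 0.748, -0.0]
wrist_force: [-0.3, -0.1, -0.9]
gripper_width: 0.168
grasp_force: 60.0
t 18.75 tcp [ 0.459  -0.2561  0.0915] yaw 6.81 F [-0.3 -0.1 -0.9] w 0.168 g 60.0 q6 -0.84
units [ 0.002  0.02  -0.474] turn -0.001
```

```bash
python3 -m creep '[[[0,0,-0.03],0,0],[[0,0,-0.1],0,0],[[0,0,-0.2],0,0],[[0,0,-0.32],0,0],[[0,0,-0.44],0,0],[[0,0,-0.54],0,0],[[0,0,-0.6],0,0],[[0,0,-0.62],0,0],[[0,0,-0.62],0,0]]' 60 >/dev/null
cat > rod2.py <<'E'
from h import *
from d import show
o,M,yaw=show();tp=np.array(o['tool_pos'])
for n in('scene','side'):
    p=env.get_image(n);save('r_'+n,p['frame']);c=cloud(p);h=cv2.cvtColor(p['frame'],cv2.COLOR_RGB2HSV).astype(int)
    for r in env.look_for('rod',p)[:3]:print(n,r['conf'],np.round(r['centre']))
    ax=M[:,0];d=c-tp;t=d@ax;rad=np.linalg.norm(d-t[...,None]*ax,axis=-1)
    k=(abs(t)<.11)&(rad<.022)&(abs(t)>.02)&(h[...,1]<70)&(h[...,2]>110);P=d[k]@M   # in tool axes
    print(k.sum(),'along tool x',np.round(np.percentile(P[:,0],[.5,99.5]),4))
    for s in(-1,1):
        A=P[P[:,0]*s>0]; 
        if len(A)>5: print('  side',s,len(A),'mean tool xyz',np.round(A.mean(0),4),'min z(top)',np.round(np.percentile(A[:,2],3),4))
    if len(P)>20: print('  slope y,z per x deg',np.round(np.degrees(np.arctan([np.polyfit(P[:,0],P[:,1],1)[0],np.polyfit(P[:,0],P[:,2],1)[0]])),2))
E
python3 rod2.py; python3 -c "
import cv2,numpy as np
a=cv2.imread('pics/r_scene.png')[100:300,120:320];b=cv2.imread('pics/r_side.png')[100:300,300:500]
cv2.imwrite('pics/r2.png',cv2.resize(np.hstack([a,b]),(800,400)))"
```

```text
t 19.65 tcp [ 0.4602 -0.2563  0.2474] yaw 6.85 F [-0.3  0.2 -1.2] w 0.169 g 60.0 q6 -0.84
scene 0.97 [209. 141.]
scene 0.94 [228. 209.]
562 along tool x [-0.0848  0.0857]
  side -1 259 mean tool xyz [-0.0521  0.0054 -0.0008] min z(top) -0.006
  side 1 303 mean tool xyz [ 0.0542  0.0047 -0.0007] min z(top) -0.0065
  slope y,z per x deg [-0.36  0.11]
side 0.75 [459. 228.]
side 0.37 [373. 212.]
298 along tool x [-0.0848  0.0871]
  side -1 102 mean tool xyz [-0.0521  0.0018 -0.0024] min z(top) -0.005
  side 1 196 mean tool xyz [ 0.0618  0.0008 -0.0013] min z(top) -0.0051
  slope y,z per x deg [-0.46  0.86]
```

View pics/r2.png

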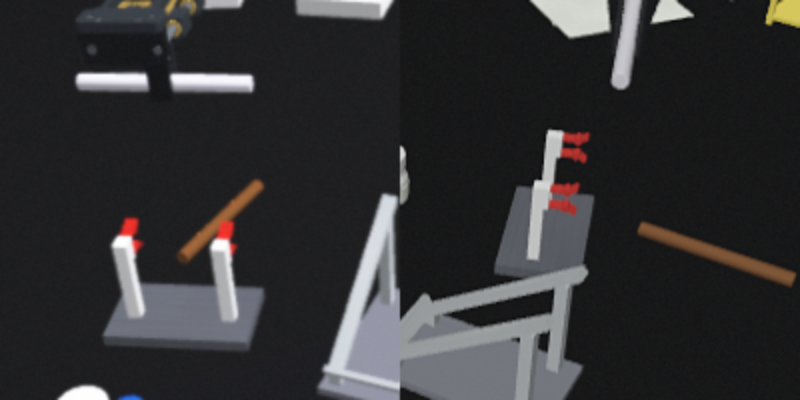

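Rod held centred and level, with its axis about 2 mm below the TCP; holder empty. Carry to the bath.

```bash
python3 d.py 0.49 0.0 0.25 9
```

```text
t 19.85 tcp [ 0.4593 -0.2557  0.2454] yaw 6.84 F [-0.4 -0.3 -0.9] w 0.164 g 60.0 q6 -0.84
units [ 1.001  0.244 -0.017] turn -0.036
```

```bash
python3 -m creep '[[[0.03,0.01,-0.01],0,0],[[0.1,0.03,-0.02],0,0],[[0.2,0.05,-0.02],0,0],[[0.32,0.08,-0.02],-0.01,0],[[0.44,0.11,-0.02],-0.01,0],[[0.56,0.14,-0.02],-0.02,0],[[0.68,0.17,-0.02],-0.02,0],[[0.78,0.19,-0.02],-0.03,0],[[0.87,0.21,-0.02],-0.03,0],[[0.94,0.23,-0.02],-0.036,0],[[0.99,0.244,-0.02],-0.036,0],[[1,0.244,-0.02],-0.036,0]]' 60 >/dev/null;  python3 d.py 0.5214 0.235 0.25 12 0.5214 0.2805 0.25 12
```

```text
t 21.05 tcp [0.4905 0.0007 0.2513] yaw 9.11 F [-1.1  0.4 -1. ] w 0.166 g 60.0 q6 -0.39
units [0.906 0.27  0.005] turn -0.048
units [1.085 0.299 0.006] turn -0.048
```

```bash
python3 -m creep '[[[0.03,0.01,0],0,0],[[0.1,0.03,0],-0.01,0],[[0.2,0.06,0],-0.02,0],[[0.32,0.1,0],-0.03,0],[[0.44,0.14,0],-0.04,0],[[0.56,0.18,0],-0.048,0],[[0.68,0.21,0],-0.048,0],[[0.78,0.24,0],-0.048,0],[[0.87,0.26,0],-0.048,0],[[0.94,0.28,0],-0.048,0],[[0.98,0.29,0],-0.048,0],[[1,0.299,0],-0.048,0]]' 60 >/dev/null;  python3 d.py 0.5214 0.2805 0.25 12
```

```text
t 22.25 tcp [0.5254 0.2582 0.2513] yaw 11.89 F [-0.1 -0.3 -1.8] w 0.162 g 60.0 q6 0.06
units [0.091 0.003 0.005] turn -0.002
```

```bash
python3 -m creep '[[[0.03,0,0.01],0,0],[[0.07,0.002,0.04],0,0],[[0.09,0.003,0.1],0,0],[[0.091,0.003,0.16],0,0],[[0.091,0.003,0.21],0,0],[[0.091,0.003,0.24],0,0],[[0.091,0.003,0.24],0,0],[[0.091,0.003,0.24],0,0]]' 60 >/dev/null
python3 rod2.py
python3 - <<'E'
from h import *
# saddles again, in tool axes about the TCP
o=env.get_obs();M=q2R(o['orientation'])
for n in('scene','side'):
    p=env.get_image(n);c=cloud(p);h=cv2.cvtColor(p['frame'],cv2.COLOR_RGB2HSV).astype(int)
    k=(h[...,0]<15)&(h[...,1]>150)&(c[...,2]>.125)&(c[...,2]<.17)&(c[...,1]>.1)&(c[...,0]<.65);d=(c[k]-o['tool_pos'])@M
    for s in(-1,1):
        A=d[(d[:,0]*s>0.05)]
        if len(A)>20:print(n,s,len(A),'x',np.round(np.percentile(A[:,0],[2,98]),4),'y',np.round(np.percentile(A[:,1],[1,99]),4),'mid',np.round(np.percentile(A[:,1],[1,99]).mean(),4))
E
python3 -c "
import cv2,numpy as np
a=cv2.imread('pics/r_scene.png')[150:340,400:590];b=cv2.imread('pics/r_side.png')[290:480,170:360]
cv2.imwrite('pics/r3.png',cv2.resize(np.hstack([a,b]),(800,400)))"
```

```text
t 23.05 tcp [0.5217 0.2803 0.1917] yaw 11.86 F [ 0.5 -0.1 -0.8] w 0.164 g 60.0 q6 0.1
scene 0.91 [229. 207.]
scene 0.76 [476. 211.]
540 along tool x [-0.0857  0.0842]
  side -1 375 mean tool xyz [-0.054   0.0055 -0.0002] min z(top) -0.0054
  side 1 165 mean tool xyz [0.0537 0.0076 0.0019] min z(top) -0.0033
  slope y,z per x deg [1.08 0.91]
side 0.87 [460. 229.]
side 0.83 [260. 372.]
side 0.55 [373. 213.]
754 along tool x [-0.0351  0.0851]
  side -1 8 mean tool xyz [-0.0329  0.0077 -0.0031] min z(top) -0.004
  side 1 746 mean tool xyz [ 0.0571  0.0001 -0.0044] min z(top) -0.0077
  slope y,z per x deg [-0.52  1.54]
scene -1 166 x [-0.0729 -0.0626] y [-0.0161  0.0165] mid 0.0002
scene 1 196 x [0.0608 0.0721] y [-0.0167  0.017 ] mid 0.0001
side -1 28 x [-0.0638 -0.0605] y [-0.0177 -0.0041] mid -0.0109
side 1 459 x [0.0621 0.0722] y [-0.0184  0.0152] mid -0.0016
```

View pics/r3.png

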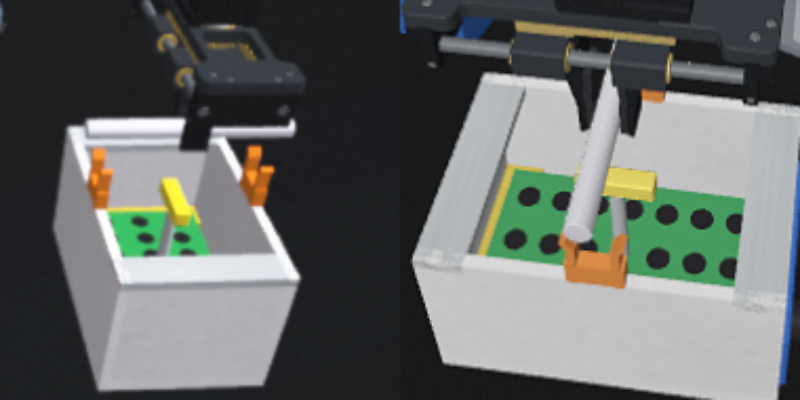

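The rod hangs over both saddles and is aligned within about 1 mm. Lowering.

```bash
python3 -m creep '[[[0,-0.002,0.02],0,0],[[0,-0.002,0.05],0,0],[[0,-0.002,0.08],0,0],[[0,-0.002,0.11],0,0],[[0,-0.002,0.135],0,0],[[0,-0.002,0.15],0,0],[[0,-0.002,0.16],0,0],[[0,-0.002,0.165],0,0],[[0,-0.002,0.165],0,0]]' 60 
python3 rod2.py
```

```text
time: 24.25
tool_pos: [0.521, 0.2802, 0.1503]
orientation: [0.0, 0.63, 0.776, 0.0]
wrist_force: [0.1, -0.6, -1.1]
gripper_width: 0.168
grasp_force: 60.0
t 24.25 tcp [0.521  0.2802 0.1503] yaw 11.88 F [ 0.1 -0.6 -1.1] w 0.168 g 60.0 q6 0.1
scene 0.86 [229. 211.]
scene 0.69 [469. 230.]
scene 0.52 [214. 254.]
369 along tool x [-0.0841  0.0837]
  side -1 320 mean tool xyz [-0.0529  0.0043 -0.002 ] min z(top) -0.0068
  side 1 49 mean tool xyz [0.0539 0.0058 0.0044] min z(top) -0.0034
  slope y,z per x deg [0.97 2.53]
side 0.81 [457. 228.]
side 0.59 [265. 392.]
side 0.38 [274. 422.]
721 along tool x [-0.0365  0.0849]
  side -1 15 mean tool xyz [-0.0338  0.0068 -0.0035] min z(top) -0.0064
  side 1 706 mean tool xyz [ 0.0568  0.0001 -0.0041] min z(top) -0.0074
  slope y,z per x deg [-0.98  1.28]
```

```bash
python3 -m creep '[[[0,0,0.004],0,0],[[0,0,0.008],0,0],[[0,0,0.012],0,0],[[0,0,0.016],0,0],[[0,0,0.016],0,0]]' 20
```

```text
time: 24.95
tool_pos: [0.5209, 0.2802, 0.1468]
orientation: [0.0, 0.63, 0.777, 0.0]
wrist_force: [-1.4, -0.5, 3.3]
gripper_width: 0.172
grasp_force: 20.0
```

```bash
python3 -m creep '[[[0,0,0],0,0.22],[[0,0,0],0,0.3],[[0,0,0],0,0.4],[[0,0,0],0,0.45],[[0,0,0],0,0.45],[[0,0,-0.04],0,0.45],[[0,0,-0.12],0,0.45],[[0,0,-0.25],0,0.45],[[0,0,-0.4],0,0.45],[[0,0,-0.5],0,0.45],[[0,0,-0.5],0,0.45]]' 20
python3 - <<'E'
from h import *
o=env.get_obs();a=np.radians(12);B=np.array([[np.cos(a),-np.sin(a),0],[np.sin(a),np.cos(a),0],[0,0,1]])
ims=[]
for n in('scene','side'):
    p=env.get_image(n);ims.append(p['frame']);c=(cloud(p)-[.5215,.2803,0])@B;h=cv2.cvtColor(p['frame'],cv2.COLOR_RGB2HSV).astype(int)
    k=(abs(c[...,0])<.02)&(abs(c[...,1])<.1)&(c[...,2]>.138)&(c[...,2]<.2)&(h[...,1]<70);P=c[k]
    print(n,k.sum(),'y ends',np.round(np.percentile(P[:,1],[.5,99.5]),4))
    for y in(-.08,-.04,0,.04,.08):
        A=P[abs(P[:,1]-y)<.01]
        if len(A)>5:print('  ',y,len(A),'x',np.round(A[:,0].mean(),4),'top',np.round(np.percentile(A[:,2],95),4))
    g=(abs(c[...,0])<.1)&(abs(c[...,1])<.063)&(h[...,0]>50)&(h[...,0]<80)&(h[...,1]>120);G=c[g];print('  deck z',np.round(np.percentile(G[:,2],[2,50,98]),4),'x',np.round(np.percentile(G[:,0],[1,99]),3))
save('fin',cv2.resize(np.hstack([ims[0][150:340,400:590],ims[1][290:480,170:360]]),(800,400)))
E
```

```text
time: 26.05
tool_pos: [0.5235, 0.2811, 0.2765]
orientation: [0.003, 0.63, 0.777, 0.004]
wrist_force: [-0.3, -0.3, 0.9]
gripper_width: 0.452
grasp_force: 0.0
scene 768 y ends [-0.0841  0.0834]
   -0.08 93 x 0.0027 top 0.155
   -0.04 106 x 0.0045 top 0.1535
   0 96 x 0.0041 top 0.1537
   0.04 82 x 0.005 top 0.152
   0.08 47 x 0.0037 top 0.1526
  deck z [0.0332 0.0356 0.0381] x [-0.086 -0.021]
side 1454 y ends [-0.0838  0.0849]
   -0.08 92 x -0.0004 top 0.1533
   -0.04 140 x -0.0007 top 0.1539
   0 161 x -0.0005 top 0.1537
   0.04 185 x -0.0008 top 0.1543
   0.08 223 x -0.0002 top 0.154
  deck z [0.0341 0.0364 0.0386] x [-0.073  0.09 ]
```

View pics/fin.png

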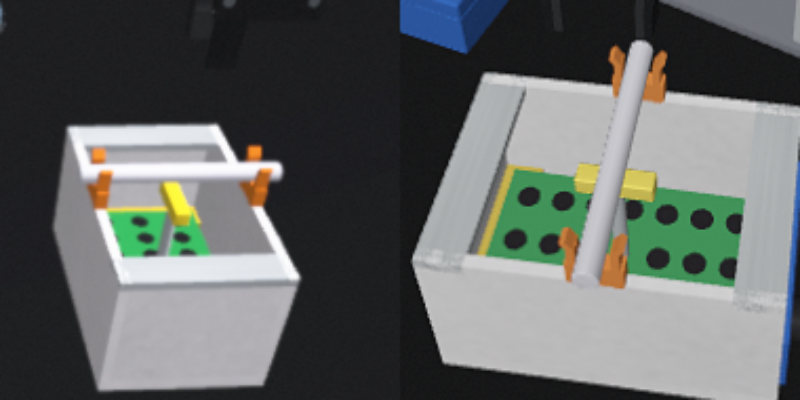

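The rod is down in both saddles, level (top 0.153), centred and over the handle, and the deck is flat with its top at 0.036. Handing in.

```bash
python3 -c "
from station import env
print(env.finish_job())"
```

```text
the job is handed in; nothing more can be done
None
```

The deck lies flat on the bath's yellow ledges, the metal rod rests level and centred across both orange saddles over the handle, and the job was handed in at about 26 s with the gripper clear; the bottle, box and jar were not touched.

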